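# Lift the mended bowl on its carrier and hold it level

### The arm

A 6-joint arm with a two-finger parallel gripper is mounted at the origin on the work surface. World frame = base frame: x ahead of the robot, y to its left, z up, the work surface at z = 0. Lengths are in m, angles in rad, forces in N, time in s.
With the tool pointing down it reaches from about 0.35 to 0.85 m from the base axis. Payload 8.1 kg.
Tool frame: the origin (TCP) lies midway between the tips of the shut fingers; the grasp point (between the pads) lies 19 mm behind it; z points along the fingers, y is the line along which they close (so a half turn about z gives the same grasp; the last joint's range is limited). The gripper opens to 93 mm and grips with 3 to 60 N. Pads are 15 mm wide; open, the fingers measure 128 mm over their backs; the gripper's body (75 mm by 188 mm) begins 65 mm behind the grasp point.
Start: joints at [-1.257, 0.13, 1.488, -0, 1.523, -0.085], TCP at [0.233, -0.553, 0.219] pointing down, gripper open.
Joint ranges: [-2.96, 2.96], [-0.89, 2.26], [0.02, 2.5], [-1.34, 4.48], [0, 2.73], [-2.66, 2.66]. Speed limits (rad/s): [2.39, 2.39, 2.79, 3.14, 3.14, 3.14].

### API

Orientations are given as a unit quaternion [x, y, z, w].
In Python, from cell import sense, capture, job_done gives the robot as it stands.
- The arm moves only by the tool jog_arm, never from a script. Its argument "moves" is a list of rows, each an object with "linear": the shift along the tool's x, y, z in m, a list of three; "twist": the turn, a rotation vector about the tool's x, y, z in degrees, a list of three; "gripper": the opening, from 0 (shut) to 1 (fully open). A call has 1 to 20 rows; each row is the pose to reach, as a shift and turn from the pose commanded when the call began, along the tool's axes at that moment; what a row does not reach only later rows make up. A row lasts 1/12 s, in which the tool goes at most 41.7 mm and 7.16 degrees, less where a joint would pass 70% of its speed; a pose out of reach is approached as far as the arm can. A call with a gripper value outside its range is refused whole. The fingers move at their own pace and stop on an object; "newtons" is the grip in N (left out, the last holds). Time passes only in rows, so rows that repeat a pose let the fingers close. It gives the time, the measured TCP pose, the force, the opening and the grip force at its end, in the units of the state.
- sense(): the state, without advancing time (a new reading comes with each control period).
- capture(name): name is "scene" or "top" or "wrist"; returns a dict with "color" (384x512x3 uint8, red, green, blue), "mtx" (3x3 intrinsics, pixels), "extrinsics" (4x4, takes a point from camera to world coordinates). Camera axes: x right, y down, z forward; pixel columns grow to the right and rows downward; lengths in m; the calibration is good to about 2 mm. A picture is of the moment at which its call begins. There is no depth.
- job_done(): hands the job in; it is judged then, once.
The state is a dict: "time": time; "q": joint angles; "qvel": joint speeds; "effort": joint torques, N m; "tool_pos": TCP position; "eef_rot": TCP orientation; "force": force on the tool from outside, world axes, zero at the start; "moment": the same for the moment, N m; "gripper_width": finger opening in m; "grip_force": force on a finger pad.
Only numpy, scipy, OpenCV 4.12 (cv2) and the standard library are available. Lean on these libraries where they do the work, as an engineer would, in place of code of your own. Each camera call takes 0.05 s, during which the arm holds its last target. There are 200 camera calls.

### The job

Two wooden carriers stand on the table: find the one in which the wide mended bowl is standing (the other holds the tall narrow cup), pick that carrier up by its bar without touching the bowl, whose mend is still curing, and hold it level and still about 10 cm above the table so that I can change the paper under it. The bowl may stand nearer one end, so mind the balance. Finish while still holding it in the air; leave the other carrier with its cup, the small dish and the jar where they stand.

Things in the scene. Friction and masses are not known exactly. Their poses are not given: they have to be found in the camera images.
- carrier_a: light wooden carrier, one of two alike: board 240 (its x) x 120 x 12 mm, 8 mm lip, end posts 8 mm thick, 36 wide; between the post tops a straight flat-sided bar along its x, 14 mm wide, 16 high, its centre line 145 mm above the underside, clear for 224 mm. Origin: centre of the underside; z up. 0.30 kg, balanced at its middle.
- carrier_b: light wooden carrier, the other, identical one: board 240 (its x) x 120 x 12 mm, 8 mm lip, end posts 8 mm thick, 36 wide; between the post tops a straight flat-sided bar along its x, 14 mm wide, 16 high, its centre line 145 mm above the underside, clear for 224 mm. Origin: centre of the underside; z up. 0.30 kg, balanced at its middle.
- bowl: the mended tea bowl: white, wide and round, with a thin brass-coloured mended crack; rim 102 mm across, 55 mm high, foot 48 mm across. Origin: centre of the underside. It stands loose on the board of carrier_a or carrier_b, under the bar, up to 45 mm off the carrier's middle along the carrier's x and within 3 mm of it across. Mass 0.24 to 0.36 kg.
- cup: a tall narrow white glazed cup, 66 mm across, 70 mm high, standing loose on the board of the other carrier. Origin: centre of the underside.
- dish: a small terracotta glue dish, 58 mm across, 16 mm high, on the table between the carriers. Origin: centre of the underside. Leave it alone.
- jar: a small jar with a white cap, 44 mm across, 50 mm high, on the table between the carriers. Origin: centre of the underside. Leave it alone.
Mind the look-alikes: they are no part of the job. What is shaped like the cup but blue or pink is not meant.

How it is judged:
By the outcome, as a careful person would: the job done as asked, in the order asked, and still so for the second after the job is handed in, while the arm keeps its last pose, push and grip.
It also fails if it takes over 35 s, if anything falls off the work surface, if the arm or the gripper's body presses on something with over 40 N, if the wrist force passes 120 N, or if a joint passes its speed limit or range.

## Working session

There is one attempt and no reset: what is moved stays moved. The work goes in short steps, Python scripts to look and compute and a tool call to move; the robot and the scene stay as the last step left them, time stands still between calls to the robot, and variables do not carry over. Pictures are saved under pics/ and viewed, at most 10 in all, crops included, and the job is handed in when it is done.

Besides the shell and the picture viewer there is one more tool, called by a JSON object that holds its "op" and its "data", one argument or row to a line. jog_arm: Moves the arm, as the interface text tells. Its arguments: {"type":"object","properties":{"moves":{"type":"array","items":{"type":"object","properties":{"linear":{"type":"array","items":{"type":"number"}},"twist":{"type":"array","items":{"type":"number"}},"gripper":{"type":"number"}}}},"newtons":{"type":"number"}},"required":["moves"]}

```bash
mkdir -p pics; python3 - <<'E'
from cell import sense,capture
import cv2,numpy as np
s=sense();print({k:np.round(v,3).tolist() for k,v in s.items()})
for n in("scene","top"):
    c=capture(n);cv2.imwrite(f"pics/{n}1.png",c["color"][:,:,::-1]);print(n,c["mtx"].round(1).tolist(),c["extrinsics"].round(3).tolist())
    np.savez(f"{n}1.npz",**c)
E
```

```text
{'time': 0.0, 'q': [-1.257, 0.131, 1.489, -0.0, 1.523, -0.085], 'qvel': [0.0, 0.0, -0.001, 0.001, 0.0, 0.001], 'effort': [0.001, -55.984, -49.176, 0.077, 0.035, -0.0], 'tool_pos': [0.233, -0.552, 0.218], 'eef_rot': [0.98, 0.198, -0.0, -0.001], 'force': [0.102, 0.364, -0.182], 'moment': [-0.004, -0.022, 0.034], 'grip_force': 0.0, 'gripper_width': 0.093}
scene [[388.5, 0.0, 256.8], [0.0, 388.5, 194.7], [0.0, 0.0, 1.0]] [[-0.419, 0.688, -0.593, 1.006], [0.908, 0.328, -0.26, 0.106], [0.016, -0.647, -0.762, 0.76], [0.0, 0.0, 0.0, 1.0]]
top [[432.8, 0.0, 258.7], [0.0, 432.8, 193.8], [0.0, 0.0, 1.0]] [[-0.026, -0.998, 0.053, 0.375], [-1.0, 0.027, 0.007, -0.119], [-0.008, -0.053, -0.999, 1.216], [0.0, 0.0, 0.0, 1.0]]
```

View pics/top1.png

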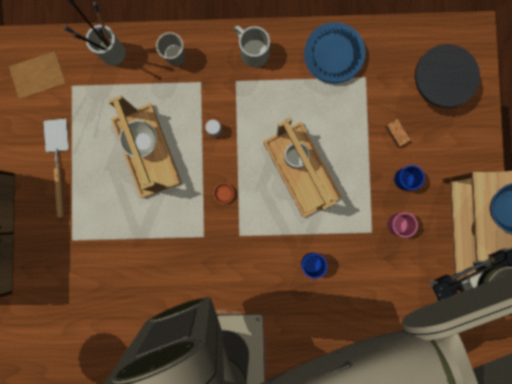

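View pics/scene1.png

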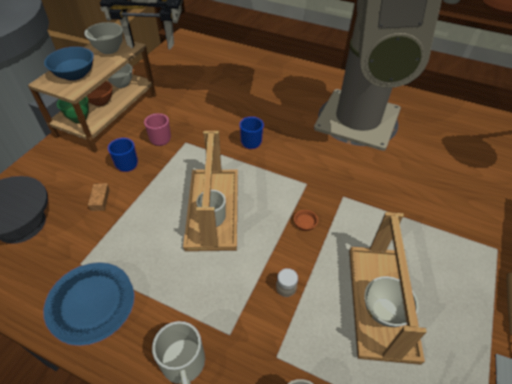

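The top view shows two carriers. The left one, at about (146,148), holds a wide bowl at (142,138). The right one, at about (303,170), holds a narrow vessel at (295,155). The left one fits "wide bowl", and the scene view agrees (bowl at (388,300), cup at (213,207)). I'll confirm this in one enlarged crop.

```bash
python3 - <<'E'
import cv2,numpy as np
t=cv2.imread("pics/top1.png");s=cv2.imread("pics/scene1.png")
a=cv2.resize(t[85:210,95:195],(400,500),interpolation=3)
b=cv2.resize(s[205:370,320:452],(400,500),interpolation=3)
cv2.imwrite("pics/crop1.png",np.hstack([a,b]))
E
```

```text
(no output)
```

View pics/crop1.png

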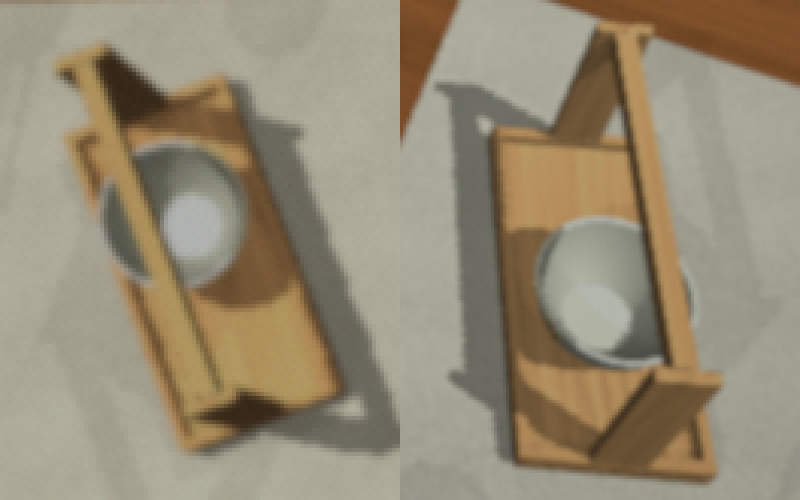

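The crop shows the left carrier, with a rim of about 37 px (roughly 100 mm), so it is the wide bowl, standing toward the far end. Next I'll cast rays to the board corners, bar ends and rim.

```bash
cat > h.py <<'E'
import numpy as np
def ray(c,uv,z):
    E=c["extrinsics"];d=E[:3,:3]@np.linalg.inv(c["mtx"])@[uv[0],uv[1],1.]
    return E[:3,3]+d*(z-E[2,3])/d[2]
E
python3 - <<'E'
import numpy as np
from h import ray
t=np.load("top1.npz");s=np.load("scene1.npz")
ft=lambda u,v:(95+u/4,85+v/4); fs=lambda u,v:(320+(u-400)*.33,205+v*.33)
def rep(name,c,pts,z):
    P=np.array([ray(c,p,z)[:2] for p in pts]);print(name,P.round(3).tolist(),"mean",P.mean(0).round(3),"ang",np.degrees(np.arctan2(*(P[0]-P[-1])[::-1])).round(1),"len",np.linalg.norm(P[0]-P[-1]).round(3))
rep("board L",t,[ft(68,132),ft(188,450)],.02)
rep("board R",t,[ft(225,78),ft(342,392)],.02)
rep("bar",t,[ft(85,52),ft(215,402)],.153)
rep("bar s",s,[fs(702,378),fs(625,28)],.153)
rep("rim t",t,[ft(174,215)],.067);rep("rim s",s,[fs(615,292)],.067)
rep("rim wid",t,[ft(98,215),ft(247,213)],.067)
# cup, other carrier bar
rep("other bar",t,[(286,122),(331,203)],.153)
E
```

```text
board L [[0.663, 0.295], [0.437, 0.213]] mean [0.55  0.254] ang 19.9 len 0.239
board R [[0.698, 0.184], [0.475, 0.106]] mean [0.586 0.145] ang 19.4 len 0.236
bar [[0.681, 0.238], [0.46, 0.159]] mean [0.57  0.198] ang 19.5 len 0.235
bar s [[0.678, 0.251], [0.463, 0.165]] mean [0.571 0.208] ang 21.6 len 0.232
rim t [[0.593, 0.207]] mean [0.593 0.207] ang 0.0 len 0.0
rim s [[0.599, 0.212]] mean [0.599 0.212] ang 0.0 len 0.0
rim wid [[0.594, 0.259], [0.593, 0.158]] mean [0.594 0.209] ang 89.2 len 0.1
other bar [[0.608, -0.184], [0.404, -0.288]] mean [ 0.506 -0.236] ang 27.1 len 0.229
```

{"op": "jog_arm", "data": {
  "moves": [
    {"linear":[0.0,0.0,-0.03]},
    {"linear":[0.03,-0.03,-0.04]},
    {"linear":[0.06,-0.055,-0.04]},
    {"linear":[0.09,-0.08,-0.04]},
    {"linear":[0.12,-0.11,-0.04]},
    {"linear":[0.15,-0.135,-0.04]},
    {"linear":[0.18,-0.165,-0.04]},
    {"linear":[0.21,-0.19,-0.04]},
    {"linear":[0.24,-0.22,-0.04]},
    {"linear":[0.27,-0.245,-0.04]},
    {"linear":[0.3,-0.275,-0.04]},
    {"linear":[0.33,-0.3,-0.04]},
    {"linear":[0.36,-0.33,-0.04]},
    {"linear":[0.39,-0.355,-0.04]},
    {"linear":[0.42,-0.38,-0.04]},
    {"linear":[0.45,-0.41,-0.04]},
    {"linear":[0.48,-0.435,-0.04]},
    {"linear":[0.5,-0.455,-0.04]},
    {"linear":[0.51,-0.465,-0.04]},
    {"linear":[0.51,-0.465,-0.04]}
  ]
}}

```text
invalid input
```

```bash
python3 - <<'E'
from cell import sense,capture
import cv2,numpy as np
c=capture("wrist");cv2.imwrite("pics/w1.png",c["color"][:,:,::-1]);np.savez("w1.npz",**c)
s=sense();print({k:np.round(s[k],3).tolist() for k in("time","q","tool_pos","eef_rot")})
R=c["extrinsics"];print(R.round(3).tolist(),c["mtx"].round(0).tolist())
E
```

```text
{'time': 0.15, 'q': [-1.257, 0.131, 1.489, 0.0, 1.523, -0.085], 'tool_pos': [0.233, -0.552, 0.218], 'eef_rot': [0.98, 0.198, -0.0, -0.001]}
[[0.387, -0.883, -0.265, 0.307], [-0.922, -0.371, -0.11, -0.522], [-0.001, 0.287, -0.958, 0.384], [0.0, 0.0, 0.0, 1.0]] [[317.0, 0.0, 262.0], [0.0, 317.0, 196.0], [0.0, 0.0, 1.0]]
```

View pics/w1.png

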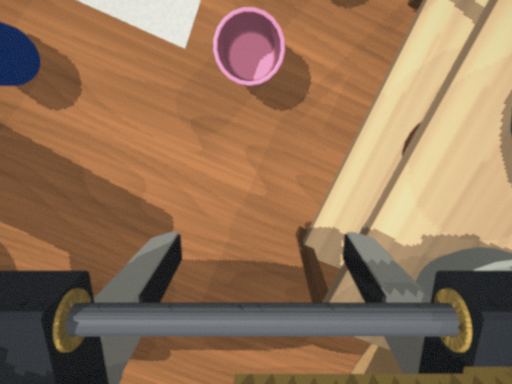

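The wrist view is still at the start place: fingers at the bottom, pink cup at (250,47). The move was refused, probably because every row must carry all the fields.

{"op": "jog_arm", "data": {
  "moves": [
    {"linear":[0.0,0.0,-0.03],"twist":[0,0,0],"gripper":1},
    {"linear":[0.03,-0.03,-0.04],"twist":[0,0,0],"gripper":1},
    {"linear":[0.06,-0.055,-0.04],"twist":[0,0,0],"gripper":1},
    {"linear":[0.09,-0.08,-0.04],"twist":[0,0,0],"gripper":1},
    {"linear":[0.12,-0.11,-0.04],"twist":[0,0,0],"gripper":1},
    {"linear":[0.15,-0.135,-0.04],"twist":[0,0,0],"gripper":1},
    {"linear":[0.18,-0.165,-0.04],"twist":[0,0,0],"gripper":1},
    {"linear":[0.21,-0.19,-0.04],"twist":[0,0,0],"gripper":1},
    {"linear":[0.24,-0.22,-0.04],"twist":[0,0,0],"gripper":1},
    {"linear":[0.27,-0.245,-0.04],"twist":[0,0,0],"gripper":1},
    {"linear":[0.3,-0.275,-0.04],"twist":[0,0,0],"gripper":1},
    {"linear":[0.33,-0.3,-0.04],"twist":[0,0,0],"gripper":1},
    {"linear":[0.36,-0.33,-0.04],"twist":[0,0,0],"gripper":1},
    {"linear":[0.39,-0.355,-0.04],"twist":[0,0,0],"gripper":1},
    {"linear":[0.42,-0.38,-0.04],"twist":[0,0,0],"gripper":1},
    {"linear":[0.45,-0.41,-0.04],"twist":[0,0,0],"gripper":1},
    {"linear":[0.48,-0.435,-0.04],"twist":[0,0,0],"gripper":1},
    {"linear":[0.5,-0.455,-0.04],"twist":[0,0,0],"gripper":1},
    {"linear":[0.51,-0.465,-0.04],"twist":[0,0,0],"gripper":1},
    {"linear":[0.51,-0.465,-0.04],"twist":[0,0,0],"gripper":1}
  ],
  "newtons": 40
}}

```text
time: 1.82
tool_pos: [0.5226, 0.0761, 0.258]
eef_rot: [0.98, 0.2, -0.0, -0.0]
force: [0.7, 0.1, 0.4]
gripper_width: 0.093
grip_force: 0.0
```

{"op": "jog_arm", "data": {
  "moves": [
    {"linear":[0.02,-0.035,0],"twist":[0,0,3.3],"gripper":1},
    {"linear":[0.04,-0.065,0],"twist":[0,0,3.3],"gripper":1},
    {"linear":[0.05,-0.085,0],"twist":[0,0,3.3],"gripper":1},
    {"linear":[0.055,-0.095,0],"twist":[0,0,3.3],"gripper":1},
    {"linear":[0.055,-0.095,0],"twist":[0,0,3.3],"gripper":1},
    {"linear":[0.055,-0.095,0],"twist":[0,0,3.3],"gripper":1}
  ]
}}

```text
time: 2.32
tool_pos: [0.5361, 0.1812, 0.2585]
eef_rot: [0.985, 0.17, -0.0, 0.0]
force: [0.2, 0.1, -1.3]
gripper_width: 0.093
grip_force: 0.0
```

```bash
python3 - <<'E'
from cell import sense,capture
import cv2,numpy as np
c=capture("wrist");cv2.imwrite("pics/w2.png",c["color"][:,:,::-1]);np.savez("w2.npz",**c)
s=sense();print({k:np.round(s[k],3).tolist() for k in("time","q","tool_pos","eef_rot")})
print(c["extrinsics"].round(3).tolist())
E
```

```text
{'time': 2.367, 'q': [0.235, 0.025, 1.527, -0.001, 1.59, 1.466], 'tool_pos': [0.536, 0.181, 0.259], 'eef_rot': [0.986, 0.169, -0.0, 0.0]}
[[0.334, -0.903, -0.271, 0.611], [-0.943, -0.319, -0.097, 0.208], [0.001, 0.288, -0.958, 0.425], [0.0, 0.0, 0.0, 1.0]]
```

View pics/w2.png

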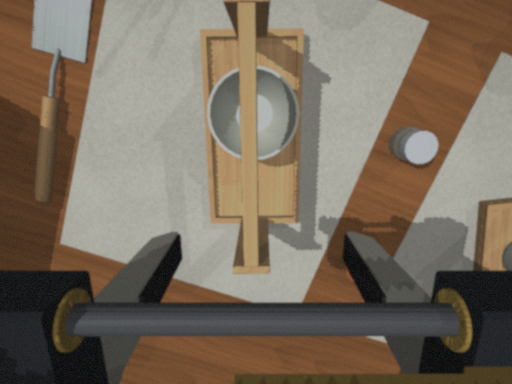

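The carrier sits in the middle of the view. The bar runs from (247,50) to (251,240), with the near post's outer edge at (252,272). The bowl's rim centre is at about (254,113), and the board corners are (201,30), (303,30), (298,222) and (212,222).

```bash
python3 - <<'E'
import numpy as np,cv2
from h import ray
c=np.load("w2.npz");g=c["color"].astype(int)
hsv=cv2.cvtColor(c["color"],cv2.COLOR_RGB2HSV)
# bar over bowl / edges at rows, by saturated wood colour
for v in (85,100,120,135,240,255):
    m=np.where((hsv[v,225:275,1]>90)&(hsv[v,225:275,2]>100))[0]+225;print(v,m.min(),m.max(),len(m))
R=lambda p,z:ray(c,p,z)[:2]
corn=np.array([R(p,.02) for p in[(201,30),(303,30),(298,222),(212,222)]]);print("corners",corn.round(3).tolist())
ctr=corn.mean(0);ax=(corn[0]+corn[1]-corn[2]-corn[3])/2;print("len",np.linalg.norm(ax),"wid",np.linalg.norm(corn[0]-corn[1]),"ang",np.degrees(np.arctan2(ax[1],ax[0])),"ctr",ctr)
a,b=R((247.5,50),.153),R((251.5,240),.153);d=a-b;print("bar",a,b,np.degrees(np.arctan2(d[1],d[0])))
e=R((252,272),.153);u=ax/np.linalg.norm(ax);print("near end",e,"ctr from it",e+u*.12)
rim=np.array([R(p,.067) for p in[(208,113),(299,113),(254,66),(254,160)]]);print("rim",rim.round(3).tolist(),rim.mean(0),np.linalg.norm(rim[0]-rim[1]),np.linalg.norm(rim[2]-rim[3]))
n=np.array([-u[1],u[0]])
off=(rim.mean(0)-ctr)@u;print("off",off,"lateral",(rim.mean(0)-ctr)@n,"bar lateral",(a-ctr)@n,(b-ctr)@n)
print("near-end ctr-offset",(rim.mean(0)-(e+u*.12))@u)
E
```

```text
85 240 255 16
100 240 255 16
120 242 255 14
135 242 255 14
240 239 258 20
255 242 258 17
corners [[0.662, 0.3], [0.701, 0.189], [0.478, 0.108], [0.439, 0.219]]
len 0.23707435189773285 wid 0.11761681692794557 ang 19.97180792782627 ctr [0.56996865 0.20405944]
bar [0.64376658 0.23130172] [0.49067619 0.17539895] 20.060264493984846
near end [0.45898231 0.1640041 ] ctr from it [0.57176561 0.20499103]
rim [[0.58, 0.259], [0.613, 0.165], [0.642, 0.227], [0.547, 0.195]] [0.59546963 0.2115451 ] 0.09951762108525303 0.09969222755775892
off 0.02652415604971128 lateral -0.0016745811453068545 bar lateral 0.00039769482255798606 0.0001460801736124434
near-end ctr-offset 0.024517070849316674
```

{"op": "jog_arm", "data": {
  "moves": [
    {"linear":[0.03,-0.006,0],"twist":[0,0,-0.5],"gripper":1},
    {"linear":[0.053,-0.011,0],"twist":[0,0,-0.5],"gripper":1},
    {"linear":[0.053,-0.011,0.02],"twist":[0,0,-0.5],"gripper":1},
    {"linear":[0.053,-0.011,0.045],"twist":[0,0,-0.5],"gripper":1},
    {"linear":[0.053,-0.011,0.07],"twist":[0,0,-0.5],"gripper":1},
    {"linear":[0.053,-0.011,0.095],"twist":[0,0,-0.5],"gripper":1},
    {"linear":[0.053,-0.011,0.115],"twist":[0,0,-0.5],"gripper":1},
    {"linear":[0.053,-0.011,0.127],"twist":[0,0,-0.5],"gripper":1},
    {"linear":[0.053,-0.011,0.133],"twist":[0,0,-0.5],"gripper":1},
    {"linear":[0.053,-0.011,0.133],"twist":[0,0,-0.5],"gripper":1},
    {"linear":[0.053,-0.011,0.133],"twist":[0,0,-0.5],"gripper":0.4},
    {"linear":[0.053,-0.011,0.133],"twist":[0,0,-0.5],"gripper":0.4},
    {"linear":[0.053,-0.011,0.133],"twist":[0,0,-0.5],"gripper":0.4},
    {"linear":[0.053,-0.011,0.133],"twist":[0,0,-0.5],"gripper":0.4}
  ]
}}

```text
time: 3.53
tool_pos: [0.5833, 0.2109, 0.1271]
eef_rot: [0.985, 0.174, 0.001, -0.0]
force: [0.1, -0.0, -0.2]
gripper_width: 0.0712
grip_force: 0.0
```

{"op": "jog_arm", "data": {
  "moves": [
    {"linear":[-0.002,0.0015,0.001],"twist":[0,0,0],"gripper":0.4},
    {"linear":[-0.002,0.0015,0.001],"twist":[0,0,0],"gripper":0.25},
    {"linear":[-0.002,0.0015,0.001],"twist":[0,0,0],"gripper":0.22},
    {"linear":[-0.002,0.0015,0.001],"twist":[0,0,0],"gripper":0.22},
    {"linear":[-0.002,0.0015,0.001],"twist":[0,0,0],"gripper":0.22},
    {"linear":[-0.002,0.0015,0.001],"twist":[0,0,0],"gripper":0.22},
    {"linear":[-0.002,0.0015,0.001],"twist":[0,0,0],"gripper":0.22},
    {"linear":[-0.002,0.0015,0.001],"twist":[0,0,0],"gripper":0.22},
    {"linear":[-0.002,0.0015,0.001],"twist":[0,0,0],"gripper":0.2},
    {"linear":[-0.002,0.0015,0.001],"twist":[0,0,0],"gripper":0.18},
    {"linear":[-0.002,0.0015,0.001],"twist":[0,0,0],"gripper":0.16},
    {"linear":[-0.002,0.0015,0.001],"twist":[0,0,0],"gripper":0.14},
    {"linear":[-0.002,0.0015,0.001],"twist":[0,0,0],"gripper":0.1},
    {"linear":[-0.002,0.0015,0.001],"twist":[0,0,0],"gripper":0},
    {"linear":[-0.002,0.0015,0.001],"twist":[0,0,0],"gripper":0},
    {"linear":[-0.002,0.0015,0.001],"twist":[0,0,0],"gripper":0},
    {"linear":[-0.002,0.0015,0.001],"twist":[0,0,0],"gripper":0}
  ],
  "newtons": 45
}}

```text
time: 4.95
tool_pos: [0.5811, 0.2088, 0.1248]
eef_rot: [0.985, 0.174, 0.0, -0.0]
force: [-2.3, 3.2, 1.8]
gripper_width: 0.0134
grip_force: 45.0
```

```bash
python3 - <<'E'
from cell import sense
s=sense();print(s["force"],s["moment"],s["time"])
E
```

```text
[-2.27579873  3.21753117  1.84081227] [ 0.63399886  0.39933119 -0.03868845] 4.95
```

{"op": "jog_arm", "data": {
  "moves": [
    {"linear":[0,0,-0.001],"twist":[0,0,0],"gripper":0},
    {"linear":[0,0,-0.002],"twist":[0,0,0],"gripper":0},
    {"linear":[0,0,-0.004],"twist":[0,0,0],"gripper":0},
    {"linear":[0,0,-0.006],"twist":[0,0,0],"gripper":0},
    {"linear":[0,0,-0.008],"twist":[0,0,0],"gripper":0},
    {"linear":[0,0,-0.01],"twist":[0,0,0],"gripper":0},
    {"linear":[0,0,-0.012],"twist":[0,0,0],"gripper":0},
    {"linear":[0,0,-0.012],"twist":[0,0,0],"gripper":0},
    {"linear":[0,0,-0.012],"twist":[0,0,0],"gripper":0},
    {"linear":[0,0,-0.012],"twist":[0,0,0],"gripper":0},
    {"linear":[0,0,-0.012],"twist":[0,0,0],"gripper":0},
    {"linear":[0,0,-0.012],"twist":[0,0,0],"gripper":0}
  ]
}}

```text
time: 5.95
tool_pos: [0.581, 0.2085, 0.1365]
eef_rot: [0.985, 0.174, -0.0, 0.0]
force: [-0.3, 0.3, -6.4]
gripper_width: 0.0136
grip_force: 45.0
```

```bash
python3 - <<'E'
from cell import sense,capture
import numpy as np,cv2
s=sense();print({k:np.round(s[k],3).tolist() for k in("time","tool_pos","eef_rot","force","moment","grip_force","gripper_width")})
u=np.array([.94,.342,0]);n=np.array([-.342,.94,0]);print("lever mm along bar",1000*np.dot(s["moment"],n)/-s["force"][2],"M",np.dot(s["moment"],n))
c=capture("wrist");d=capture("scene")
np.savez("w3.npz",**c);np.savez("s3.npz",**d)
a=c["color"][:300];b=cv2.resize(d["color"][190:384,290:470],(278,300),interpolation=3)
cv2.imwrite("pics/lift.png",np.hstack([a,b])[:,:,::-1])
E
```

```text
{'time': 5.95, 'tool_pos': [0.581, 0.209, 0.136], 'eef_rot': [0.985, 0.174, -0.0, 0.0], 'force': [-0.322, 0.274, -6.45], 'moment': [-0.046, 0.06, -0.024], 'grip_force': 44.997, 'gripper_width': 0.014}
lever mm along bar 11.13837284644348 M 0.07183794159620252
```

View pics/lift.png

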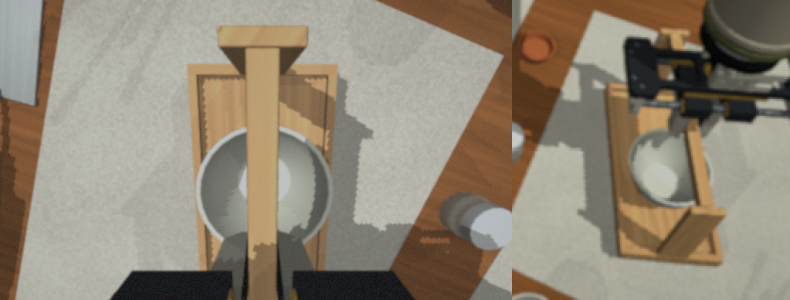

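The carrier is off the table, with the bowl's rim centre at (263,187) clear of the fingers. Next I'll check the moment (several readings) and the tilt.

```bash
python3 - <<'E'
from cell import sense,capture
import numpy as np
M=[];F=[]
for i in range(10):
    capture("wrist");s=sense();M.append(s["moment"]);F.append(s["force"])
n=np.array([-.342,.94,0]);u=np.array([.94,.342,0]);M=np.array(M);F=np.array(F)
print("M.n",(M@n).round(3),"M.u",(M@u).mean(),"F",F.mean(0),"F std",F.std(0))
c=np.load("w3.npz");P=c["extrinsics"];K=c["mtx"]
def proj(X):
    q=P[:3,:3].T@(X-P[:3,3]);q=K@q;return (q[:2]/q[2]).round(1)
C=np.array([.570,.2042,0])
for t in(-3,-1.5,0,1.5,3):   # tilt: far end up positive, about the grip point
    a=np.radians(t);g=np.array([.0122,0.145])
    o=[]
    for l,w,h in((.12,.06,.02),(.12,-.06,.02),(.12,0.018,.153),(.12,-.018,.153)):
        d=np.array([l,h])-g;x=g[0]+d[0]*np.cos(a)-d[1]*np.sin(a);z=g[1]+d[0]*np.sin(a)+d[1]*np.cos(a)
        o.append(proj(C+u*x+n*w+[0,0,z+.0117]).tolist())
    print(t,o)
E
```

```text
M.n [-0.02   0.034  0.041  0.075  0.026 -0.032  0.048  0.007  0.038  0.028] M.u 0.01575966884678844 F [ 0.04262347  0.28303264 -6.43556454] F std [0.31001757 0.31320231 0.32450722]
-3 [[188.8, 73.2], [335.8, 73.2], [218.6, 27.8], [306.8, 27.8]]
-1.5 [[187.8, 68.5], [336.8, 68.5], [217.7, 26.5], [307.7, 26.5]]
0 [[186.7, 63.6], [337.9, 63.7], [216.8, 25.4], [308.7, 25.4]]
1.5 [[185.6, 58.8], [339.0, 58.8], [215.8, 24.4], [309.7, 24.4]]
3 [[184.4, 53.8], [340.2, 53.9], [214.8, 23.7], [310.8, 23.7]]
```

Level within about 0.5°, and the residual lever is about 4 mm. I'll lift it smoothly the rest of the way.

{"op": "jog_arm", "data": {
  "moves": [
    {"linear":[0,0,-0.001],"twist":[0,0,0],"gripper":0},
    {"linear":[0,0,-0.003],"twist":[0,0,0],"gripper":0},
    {"linear":[0,0,-0.007],"twist":[0,0,0],"gripper":0},
    {"linear":[0,0,-0.012],"twist":[0,0,0],"gripper":0},
    {"linear":[0,0,-0.018],"twist":[0,0,0],"gripper":0},
    {"linear":[0,0,-0.025],"twist":[0,0,0],"gripper":0},
    {"linear":[0,0,-0.032],"twist":[0,0,0],"gripper":0},
    {"linear":[0,0,-0.039],"twist":[0,0,0],"gripper":0},
    {"linear":[0,0,-0.046],"twist":[0,0,0],"gripper":0},
    {"linear":[0,0,-0.053],"twist":[0,0,0],"gripper":0},
    {"linear":[0,0,-0.06],"twist":[0,0,0],"gripper":0},
    {"linear":[0,0,-0.067],"twist":[0,0,0],"gripper":0},
    {"linear":[0,0,-0.073],"twist":[0,0,0],"gripper":0},
    {"linear":[0,0,-0.079],"twist":[0,0,0],"gripper":0},
    {"linear":[0,0,-0.084],"twist":[0,0,0],"gripper":0},
    {"linear":[0,0,-0.087],"twist":[0,0,0],"gripper":0},
    {"linear":[0,0,-0.088],"twist":[0,0,0],"gripper":0},
    {"linear":[0,0,-0.088],"twist":[0,0,0],"gripper":0},
    {"linear":[0,0,-0.088],"twist":[0,0,0],"gripper":0},
    {"linear":[0,0,-0.088],"twist":[0,0,0],"gripper":0}
  ],
  "newtons": 55
}}

```text
time: 8.22
tool_pos: [0.5808, 0.2085, 0.2241]
eef_rot: [0.985, 0.174, -0.0, 0.0]
force: [0.0, 0.5, -6.7]
gripper_width: 0.0134
grip_force: 55.0
```

```bash
python3 - <<'E'
from cell import sense,capture
import numpy as np,cv2
s0=sense()
for i in range(8): c=capture("wrist")
d=capture("scene")
s=sense();print({k:np.round(s[k],3).tolist() for k in("time","tool_pos","eef_rot","force","moment","grip_force","gripper_width")},np.abs(s["qvel"]).max())
w=np.load("w3.npz")["color"].astype(int);print("wrist diff at board far edge",np.abs(c["color"].astype(int)-w)[60:70,200:330].mean(), np.abs(c["color"].astype(int)-w)[130:240,200:330].mean())
a=c["color"][:300];b=cv2.resize(d["color"][190:384,290:470],(278,300),interpolation=3)
cv2.imwrite("pics/up.png",np.hstack([a,b])[:,:,::-1])
E
```

```text
{'time': 8.667, 'tool_pos': [0.581, 0.209, 0.225], 'eef_rot': [0.985, 0.174, -0.0, 0.0], 'force': [-0.615, 0.498, -6.239], 'moment': [0.007, -0.016, 0.008], 'grip_force': 54.996, 'gripper_width': 0.014} 0.0023671982613355748
wrist diff at board far edge 6.946666666666666 6.908834498834499
```

View pics/up.png

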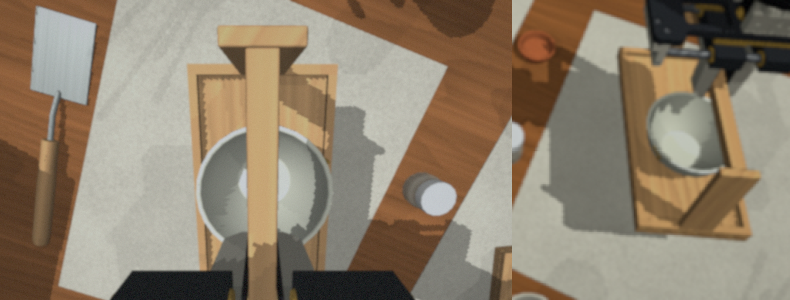

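The carrier hangs about 10 cm up. Its far edge at row 65 and the bowl at (263,187) haven't moved in the wrist view, so nothing slipped or tilted. It is level and still, so I'm handing it in.

```bash
python3 -c "
from cell import job_done;print(job_done())"
```

```text
the job is handed in; nothing more can be done
None
```

The carrier with the wide bowl is held by its bar about 10 cm above the table, level to about half a degree and still. The bowl has not been touched, and the job is handed in; I identified the bowl by its roughly 100 mm rim, as the brass mend was not visible in the pictures.

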